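# Charge the sample tube through a click-shutter funnel

### The arm

A 6-joint arm with a two-finger parallel gripper is mounted at the origin on the work surface. World frame = base frame: x ahead of the robot, y to its left, z up, the work surface at z = 0. Lengths are in mm, angles in rad, forces in N, time in s.
With the tool pointing down it reaches from about 275 to 1000 mm from the base axis. Payload 8.4 kg.
Tool frame: the origin (TCP) lies at the centre of the arm's flange, where the gripper is bolted on; the fingertips stand 173 mm ahead of it and the grasp point (between the pads) lies 155 mm ahead of it; z points along the fingers, y is the direction in which the jaws open and shut (so a half turn about z gives the same grasp; the last joint's range is limited). The gripper opens to 85 mm and grips with 20 to 120 N. Pads are 22 mm wide; open, the fingers measure 114 mm over their backs; the gripper's body (76 mm by 85 mm) begins 54 mm behind the grasp point. The pads swing forward as they close: fully open they stand 13 mm farther back than shut.
Start: joints at [-1.221, 0.353, 1.633, -0, 1.155, -0.002], TCP at [215.367, -586.725, 404.681] pointing down, gripper open.
Joint ranges: [-2.63, 2.63], [-0.92, 2.1], [0.06, 2.66], [-1.3, 4.44], [0, 2.69], [-3.02, 3.02]. Speed limits (rad/s): [2.22, 2.22, 2.79, 3.14, 3.14, 3.14].

### API

Orientations are given as [roll, pitch, yaw] about the fixed x, y, z axes, in that order (R = Rz(yaw) Ry(pitch) Rx(roll)).
In Python, from rig import sense, grab_frame, camera_model, sign_off gives the robot as it stands. The module is installed in compiled form; this text tells all that it offers.
- The arm moves only by the tool step_arm, never from a script. Its argument "commands" is a list of rows, each a list of 3 entries, a list of its own where there are three numbers: the shift along the tool's x, y, z in mm, then the turn about the tool's z in rad, then the opening, from 0 (shut) to 1 (fully open). A call has 1 to 20 rows; each row shifts and turns the pose as measured when the row begins, along the tool's axes as they then stand; what a row does not reach is not made up. A row lasts 1/8 s, in which the tool goes at most 62.5 mm and 10.7 degrees, less where a joint would pass 70% of its speed; a pose out of reach is approached as far as the arm can. A call with a gripper value outside its range is refused whole. The fingers move at their own pace and stop on an object; "force" is the grip in N (left out, the last holds). Time passes only in rows, so rows that do not move let the fingers close. It gives the time, the measured TCP pose, the force and the opening at its end, in the units of the state.
- sense(): the state, without advancing time (a new reading comes with each control period).
- grab_frame(name): name is "scene" or "top" or "wrist"; returns the picture (480x640x3 uint8, blue, green, red); there is no depth.
- camera_model(name): a dict with "fx", "fy", "cx", "cy" (pixels), "dist" ([k1, k2, p1, p2, k3] as OpenCV has them; the pictures are not rectified), "R" (3x3) and "t" (3): a world point X has camera coordinates R X + t. Camera axes: x right, y down, z forward; pixel columns grow to the right and rows downward; lengths in mm; the calibration is good to about 2 mm. A picture is of the moment at which its call begins: read the wrist's pose just before it. camera_model takes no time and is no camera call; for the wrist camera it gives the pose at the moment of the call.
- sign_off(): hands the job in, once; it reports no verdict.
The state is a dict: "clock": time; "qpos": joint angles; "qvel": joint speeds; "joint_efforts": joint torques, N m; "eef_pos": TCP position; "tcp_rot": TCP orientation; "contact_force": force on the tool from outside, world axes, zero at the start; "wrist_torque": the same for the moment, N m; "opening": opening from 0.0 (shut) to 1.0 (fully open).
Only numpy, scipy, OpenCV 4.12 (cv2) and the standard library are available. Lean on these libraries where they do the work, as an engineer would, in place of code of your own. Each camera call takes 0.05 s, during which the arm holds its last target. There are 200 camera calls.

### The job

Tip the four pebbles from the scoop into the blue funnel while its shutter is still shut, and stand the scoop upright on the bench again. Then take the red post of the shutter lever and turn it clockwise three clicks from rest, never on to a fourth, so that all the pebbles drop into the clear tube. The lever springs back if let go: finish while holding it still by the red post at the third click, and leave the other things on the bench alone.

Things in the scene. Friction and masses are not known exactly. Their poses are not given: they have to be found in the camera images.
- scoop_grip (a point): Centre of the upright yellow grip of the loose aluminium scoop: a block 26 mm along the scoop's x, 16 mm along its y, 43 mm tall, on a strap across the scoop's middle; this point is 68 mm above the scoop's underside (strap top 47 mm, grip top 90 mm). Site axes are the scoop's
- scoop: The whole scoop, about 130 g, origin at the centre of its underside: 100 mm long in x, 60 mm wide in y, walls 42 mm high. The open mouth is its -x end, 50 mm from the grip's centre, its lip 20 mm above the underside; the +x end is closed and the floor slopes 8 degrees down towards it. The pebbles leave when the mouth is tipped down by 45 to 50 degrees
- pebble1: Brown pebble, about 12 x 15 x 12 mm, 10 g, origin at its centre; starts in the closed end of the scoop
- pebble2: Dark grey pebble, about 12 x 15 x 12 mm, 10 g, origin at its centre; starts in the closed end of the scoop
- pebble3: Sandy pebble, about 12 x 15 x 12 mm, 10 g, origin at its centre; starts in the closed end of the scoop
- pebble4: Dark red pebble, about 12 x 15 x 12 mm, 10 g, origin at its centre; starts in the closed end of the scoop
- funnel_mouth (a point): Centre of the rim of the fixed blue funnel, 200 mm above the bench; point axes are the stand's. Rim 136 mm outer diameter, 48 degree cone, neck 39 mm bore, widening a little to where it ends at the shutter, 126 mm above the bench
- tube_floor (a point): Centre of the bottom of the clear tube, fixed upright below the funnel: 46 mm bore, floor 12 mm and top edge 117 mm above the bench
- lever_pivot (a point): Point on the lever's vertical hinge axis at the height of grip_post_center (165 mm above the bench), 70 mm from the funnel's axis towards the stand's -y
- grip_post_center (a point): Point on the axis of the red upright post at the end of the lever, at the height to grip: 20 mm diameter, 60 mm tall from 127 to 187 mm above the bench, this point 165 mm above the bench, 115 mm from lever_pivot. It moves on a horizontal circle about lever_pivot, clockwise seen from above as the lever opens
- grip_post: The same red post, which turns freely on its own axis; its origin is the centre of the post's foot, 38 mm below grip_post_center
- shutter_lever (a joint): Lever angle, rad: 0 at rest (shutter shut), growing clockwise from above. A pawl clicks over a pin every 0.22 rad: 0.22 first click, 0.44 second, 0.66 third (window exactly under the funnel), 0.88 fourth. The push at the post is 1 to 5 N: it sinks as the lever settles into a click and jumps by about 2 N to leave it; let go, it springs back to 0
- beaker: Bystander: glass beaker 68 mm wide, 90 mm tall, loose, origin at the centre of its underside
- reagent_bottle: Bystander: amber bottle 60 mm wide, 140 mm tall, loose, origin at the centre of its underside
- bung: Bystander: black rubber bung 34 mm wide, 28 mm tall, loose, origin at the centre of its underside
- dish: Bystander: white dish 90 mm wide, 22 mm tall, loose, origin at the centre of its underside
Mind the look-alikes: they are no part of the job. Leave any green look-alike of the scoop alone.

How it is judged (in metres and radians):
On the way, in this order (a step that is already met when the one before it is completed fails the run):
1. all four pebbles lie in the funnel with the shutter lever still at rest (horizontal distance between each of pebble1, pebble2, pebble3, pebble4 and funnel_mouth below 0.068 m and height (world z) of pebble1 between 0.122 and 0.205 m and height (world z) of pebble2 between 0.122 and 0.205 m and height (world z) of pebble3 between 0.122 and 0.205 m and height (world z) of pebble4 between 0.122 and 0.205 m and value of joint shutter_lever below 0.1 rad), for 0.2 s.
2. the scoop stands upright on the bench, let go, with the shutter lever still at rest (height (world z) of scoop_grip below 0.076 m and angle between scoop_grip's own z axis and vertical below 0.15 rad and contact force between the fingers and scoop below 0.05 N and value of joint shutter_lever below 0.1 rad), for 0.1 s.
At the end, for the whole second after the job is handed in: All four pebbles are in the clear tube (within 24 mm of its axis and below its top edge); the shutter lever stands still at the third click (0.59 to 0.73 rad), with the gripper's fingers on the red post (more than 1 N); the scoop stands upright (within 0.15 rad) on the bench (horizontal distance between each of pebble1, pebble2, pebble3, pebble4 and tube_floor below 0.024 m and height (world z) of each of pebble1, pebble2, pebble3, pebble4 below 0.117 m and value of joint shutter_lever between 0.59 and 0.73 rad and velocity of joint shutter_lever between -0.1 and 0.1 rad/s and contact force between the fingers and grip_post above 1 N and height (world z) of scoop_grip between 0.06 and 0.076 m and angle between scoop_grip's own z axis and vertical below 0.15 rad); the arm keeps its last pose, push and grip.
It fails at once if the lever is turned over the fourth pin, on to a fourth click (value of joint shutter_lever above 0.79 rad).
It fails at once if a bystander (beaker, bottle, bung, dish) is shifted by more than 40 mm (distance of any of beaker, reagent_bottle, bung, dish from where it was at the start of the episode above 0.04 m).
It also fails if it takes over 69 s, if anything falls off the work surface, if the arm or the gripper's body presses on something with over 40 N, if the wrist force passes 120 N, or if a joint passes its speed limit or range.

## Working session

There is one attempt and no reset: what is moved stays moved. The work goes in short steps, Python scripts to look and compute and a tool call to move; the robot and the scene stay as the last step left them, time stands still between calls to the robot, and variables do not carry over. Pictures are saved under pics/ and viewed, about 8 in all and at most 12, crops included, and the job is handed in when it is done.

Besides the shell and the picture viewer there is one more tool, called after "Call:" as name(argument=value, ...) on one line, values as JSON. step_arm: Moves the arm, as the interface text tells. Its arguments: {"type":"object","properties":{"commands":{"type":"array","items":{"type":"array"}},"force":{"type":"number"}},"required":["commands"]}

```bash
mkdir -p pics
cat > h.py <<'E'
import numpy as np, cv2
from rig import sense, grab_frame, camera_model, sign_off
def ray(m,u,v):
    K=np.array([[m['fx'],0,m['cx']],[0,m['fy'],m['cy']],[0,0,1]])
    p=cv2.undistortPoints(np.array([[[u,v]]],float),K,np.array(m['dist'],float))[0,0]
    R=np.array(m['R']);t=np.array(m['t'])
    d=R.T@np.array([p[0],p[1],1]);return -R.T@t,d
def onz(m,u,v,z):
    c,d=ray(m,u,v);return c+d*(z-c[2])/d[2]
def proj(m,X):
    K=np.array([[m['fx'],0,m['cx']],[0,m['fy'],m['cy']],[0,0,1]])
    return cv2.projectPoints(np.array(X,float).reshape(-1,1,3),cv2.Rodrigues(np.array(m['R']))[0],np.array(m['t'],float),K,np.array(m['dist'],float))[0][:,0]
E
python3 - <<'E'
from h import *
print(sense())
for n in("scene","top"):
    m=camera_model(n);f=grab_frame(n);cv2.imwrite(f"pics/{n}0.png",f)
    R=np.array(m['R']);print(n,m['fx'],m['cx'],m['cy'],-R.T@np.array(m['t']),R.round(2).tolist())
E
```

```text
{'clock': 0.0, 'qpos': array([-1.22139809e+00,  3.53683157e-01,  1.63413900e+00,  1.13062126e-05,
        1.15521497e+00, -2.45501690e-03]), 'qvel': array([ 0.00074461,  0.00039394, -0.00028752, -0.00089727,  0.00069034,
       -0.00183017]), 'joint_efforts': array([ 9.15838500e-04, -6.05254483e+01, -3.42065191e+01,  8.55662438e-05,
        9.43064078e-03, -3.13211115e-05]), 'eef_pos': array([ 215.2874081 , -586.49929934,  403.93756239]), 'tcp_rot': array([-3.14014821e+00, -1.38834138e-05,  3.51848673e-01]), 'contact_force': array([-0.06526915,  0.66970665,  0.75566442]), 'wrist_torque': array([-0.02324527,  0.0287931 , -0.00531533]), 'opening': 0.9973499327426574}
scene 559.3842298592427 317.25141437687967 235.7133259914193 [1308.4173142  -370.55635182  869.61513742] [[0.47, 0.88, 0.02], [0.59, -0.3, -0.75], [-0.65, 0.37, -0.66]]
top 617.1030314441443 312.5623560060402 243.86283647009498 [ 440.75085286   35.07870755 1503.67478241] [[0.01, -1.0, 0.01], [-0.99, -0.01, -0.1], [0.1, -0.01, -0.99]]
```

View pics/top0.png

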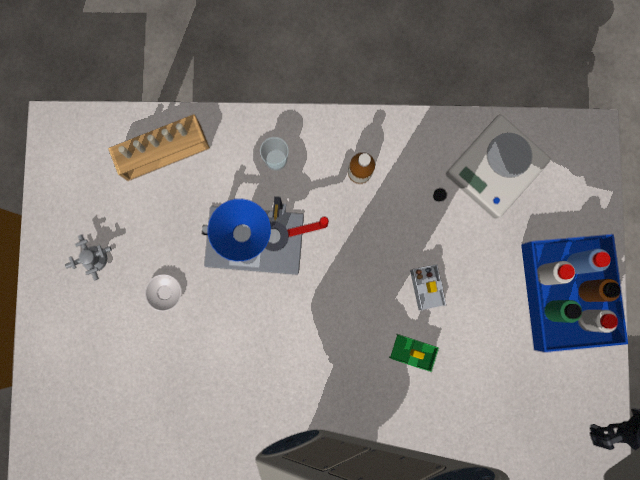

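View pics/scene0.png

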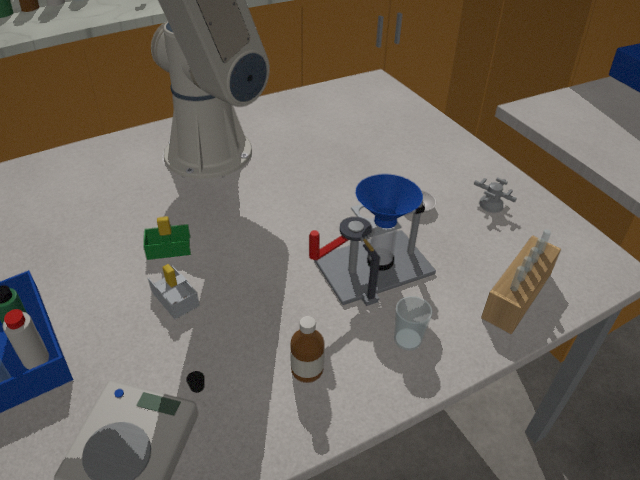

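Top view: the aluminium scoop is at (428,288) with pebbles in its upper end. The green look-alike is at (413,352), the funnel at (239,230), the red post at (324,222). I'll measure these and enlarge the scoop and stand.

Run:
```python
from h import *
T=cv2.imread("pics/top0.png");S=cv2.imread("pics/scene0.png")
mt,ms=camera_model("top"),camera_model("scene")
def blobs(im,lo,hi,amin=15):
    k=cv2.inRange(cv2.cvtColor(im,cv2.COLOR_BGR2HSV),np.array(lo),np.array(hi))
    n,l,s,c=cv2.connectedComponentsWithStats(k);return [(s[i].tolist(),c[i].round(1).tolist()) for i in range(1,n) if s[i][4]>amin]
for nm,lo,hi in(("yel",(20,150,100),(32,255,255)),("red",(0,180,90),(5,255,255)),("blue",(108,150,60),(125,255,255))):
    for n,im in(("top",T),("scene",S)):
        print(nm,n,[b for b in blobs(im,lo,hi,30)])
for nm,p,z in(("grip",(432,286.5),90),("funnel",(239,230),200),("post",(324,222),187),("pivotcap",(275,235),165),("knob",(278,207),150)):
    print(nm,onz(mt,*p,z).round(0))
a=cv2.resize(T[250:320,390:470],None,fx=5,fy=5,interpolation=cv2.INTER_CUBIC)
b=cv2.resize(S[250:330,130:220],None,fx=4.4,fy=4.4,interpolation=cv2.INTER_CUBIC)
c=cv2.resize(S[165:315,300:450],None,fx=2.6,fy=2.6,interpolation=cv2.INTER_CUBIC)
o=np.zeros((600,800,3),np.uint8)
a=a[:300];h,w=a.shape[:2];o[:h,:w]=a;h2=min(300,b.shape[0]);o[300:300+h2,:b.shape[1]]=b[:h2]
o[:c.shape[0],405:405+c.shape[1]]=c
d=cv2.resize(T[190:280,195:335],None,fx=2.8,fy=2.3);o[392:392+d.shape[0],405:405+d.shape[1]]=d[:,:395]
cv2.imwrite("pics/crop1.png",o)
```

```text
yel top [([426, 281, 11, 12, 95], [431.3, 286.5]), ([411, 350, 14, 9, 75], [418.0, 354.4])]
yel scene [([157, 217, 13, 18, 179], [163.2, 225.3]), ([163, 264, 11, 23, 103], [168.5, 272.5])]
red top [([288, 217, 40, 19, 282], [308.5, 227.2]), ([593, 252, 17, 15, 178], [601.6, 259.5]), ([559, 265, 15, 14, 179], [566.0, 271.5]), ([602, 314, 15, 14, 140], [609.5, 321.0])]
red scene [([310, 234, 35, 26, 364], [322.0, 246.4]), ([4, 309, 19, 20, 246], [13.1, 317.9])]
blue top [([207, 199, 64, 62, 2786], [238.5, 229.3]), ([522, 235, 106, 117, 5930], [566.9, 294.7])]
blue scene [([609, 44, 31, 48, 991], [627.1, 65.7]), ([356, 175, 67, 53, 2356], [388.4, 197.4]), ([0, 271, 73, 141, 4125], [30.3, 351.4]), ([115, 390, 8, 7, 49], [118.4, 393.0])]
grip [ 490. -248.   90.]
funnel [601. 185. 200.]
post [622.   4. 187.]
pivotcap [595. 110. 165.]
knob [660. 105. 150.]
```

View pics/crop1.png

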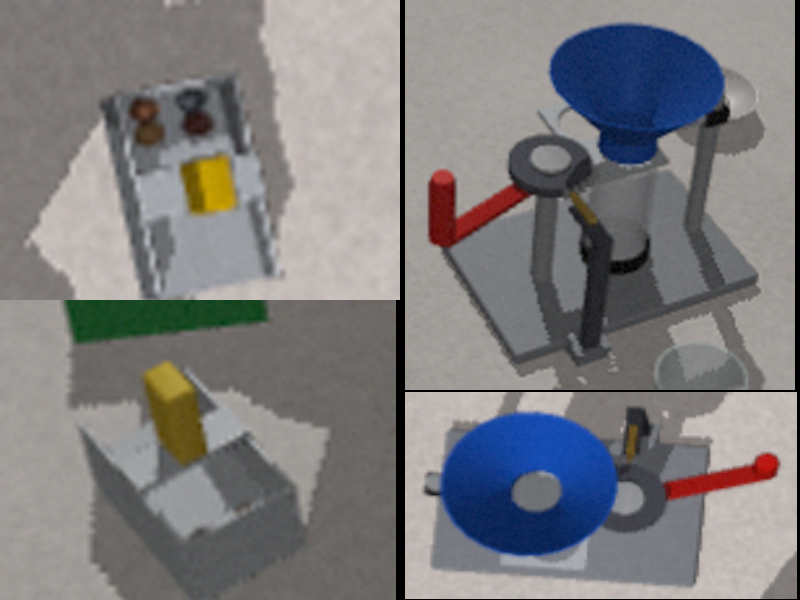

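Call:
step_arm(commands=[[[47,-28,0],0.03,1],[[47,-28,0],0.03,1],[[47,-28,0],0.03,1],[[47,-28,0],0.03,1],[[47,-28,0],0,1],[[47,-28,0],0,1],[[47,-28,0],0,1],[[35,-20,0],0,1],[[0,0,0],0,1]])

```text
clock: 1.23
eef_pos: [516.8, -273.0, 401.4]
tcp_rot: [-3.138, 0.002, 0.225]
contact_force: [0.6, -0.5, 1.0]
opening: 0.997
```

```bash
cat >> h.py <<'E'
def tool(dx,dy,dz=0):
    from scipy.spatial.transform import Rotation as Ro
    return (Ro.from_euler('xyz',sense()['tcp_rot']).as_matrix().T@np.array([dx,dy,dz],float)).round(1)
E
python3 - <<'E'
from h import *
s=sense();print(s['clock'],s['eef_pos'],s['tcp_rot'],s['qpos'],s['contact_force'])
m=camera_model("wrist");f=grab_frame("wrist");cv2.imwrite("pics/w1.png",f);np.save("w1.npy",m)
print(proj(m,[[490,-248,90]]))
E
```

```text
1.225 [ 516.75820139 -272.9537553   401.38703245] [-3.13781751e+00  1.68780538e-03  2.25203515e-01] [-0.48902814  0.29456916  1.72447715  0.00193494  1.12629523  0.85573255] [ 0.62981147 -0.54039174  1.01821237]
[[278.63145779 241.7927031 ]]
```

View pics/w1.png

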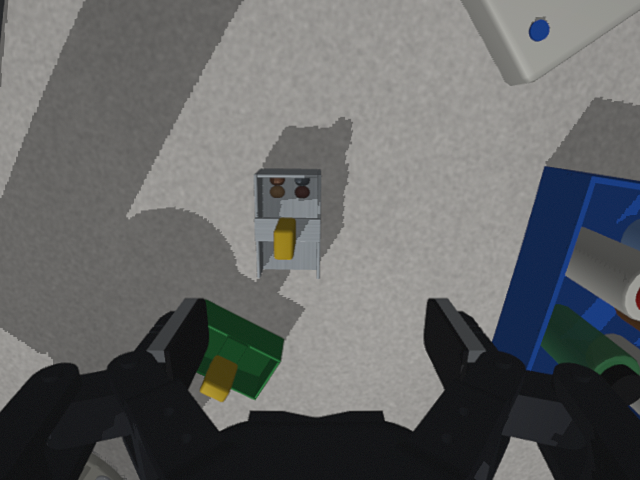

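The wrist view shows the aluminium scoop at about (288,225), its axis along the image columns, with pebbles in the upper (closed) end. The green one at (240,350) is the look-alike.

Run:
```python
from h import *
m=np.load("w1.npy",allow_pickle=True).item()
R=np.array(m['R']);print("cam",(-R.T@np.array(m['t'])).round(0),R[2].round(2))
f=cv2.imread("pics/w1.png");hsv=cv2.cvtColor(f,cv2.COLOR_BGR2HSV)
k=cv2.inRange(hsv,np.array((18,130,60)),np.array((34,255,255)));k[300:]=0
n,l,s,c=cv2.connectedComponentsWithStats(k);i=1+np.argmax(s[1:,4]);print(s[i],c[i])
ys,xs=np.where(l==i)
for y in range(ys.min(),ys.max()+1,4): print(y,xs[ys==y].min(),xs[ys==y].max(),hsv[y,int(xs[ys==y].mean()),2],end=' | ')
u=c[i]
print();print("centre@68",onz(m,*u,68).round(1))
# wall tops corners at z=42: back-left,back-right, front-left, front-right
P=[onz(m,*p,42) for p in((256,170),(321,170),(259,277),(320,277))]
print(np.array(P).round(1))
b=(P[0]+P[1])/2;fr=(P[2]+P[3])/2;d=b-fr;print("mid",(b+fr)/2,"yaw",np.arctan2(d[1],d[0]),np.linalg.norm(d),np.linalg.norm(P[0]-P[1]))
mt=camera_model("top");ms=camera_model("scene")
A=[];B=[]
for mm,uu in((mt,(431.3,286.5)),(ms,(168.5,272.5)),(m,u)):
    c0,d0=ray(mm,*uu);d0/=np.linalg.norm(d0);Q=np.eye(3)-np.outer(d0,d0);A.append(Q);B.append(Q@c0)
print("tri",np.linalg.solve(sum(A),sum(B)).round(1))
# post & funnel
for nm,a,bb,z in(("grip?",0,0,0),):pass
T=cv2.imread("pics/top0.png");hs=cv2.cvtColor(T,cv2.COLOR_BGR2HSV)
kb=cv2.inRange(hs,np.array((100,120,40)),np.array((130,255,255)));kb[:,300:]=0
cn=max(cv2.findContours(kb,0,2)[0],key=cv2.contourArea);e=cv2.fitEllipse(cv2.convexHull(cn));print("funnel ell",e,onz(mt,*e[0],200).round(1))
pts=np.array([onz(mt,*p[0],200)[:2] for p in cv2.convexHull(cn)],np.float32);print("circle",cv2.minEnclosingCircle(pts))
S=cv2.imread("pics/scene0.png");hs=cv2.cvtColor(S,cv2.COLOR_BGR2HSV)
kb=cv2.inRange(hs,np.array((100,120,40)),np.array((130,255,255)));kb[:,:330]=0;kb[:,440:]=0;kb[:160]=0;kb[205:]=0
cn=max(cv2.findContours(kb,0,2)[0],key=cv2.contourArea);h=cv2.convexHull(cn)[:,0]
h=h[h[:,1]<200];e=cv2.fitEllipse(h);print("scene",e,onz(ms,*e[0],200).round(1))
```

```text
cam [ 588. -257.  370.] [-0.29 -0.06 -0.96]
[274 218  22  42 797] [284.19071518 238.82183187]
218 280 291 76 | 222 278 294 74 | 226 277 294 76 | 230 275 294 91 | 234 274 294 151 | 238 274 295 151 | 242 274 293 152 | 246 274 293 153 | 250 274 293 152 | 254 274 292 153 | 258 275 291 151 | 
centre@68 [ 486.  -251.4   68. ]
[[ 534.  -214.    42. ]
 [ 546.8 -269.6   42. ]
 [ 434.1 -235.1   42. ]
 [ 447.4 -292.    42. ]]
mid [ 490.5708961  -252.68539795   42.        ] yaw 0.21519076121827627 101.91901048781466 57.119223995310165
tri [ 489.6 -250.4   75.4]
funnel ell ((238.71783447265625, 229.66783142089844), (61.859928131103516, 63.46672821044922), 76.84101867675781) [601.5 185.4 200. ]
circle ((602.4649658203125, 185.61050415039062), 67.99714660644531)
scene ((388.8022155761719, 194.00921630859375), (39.0115966796875, 67.04242706298828), 97.03660583496094) [605.9 183.3 200. ]
```

Call:
step_arm(commands=[[[-21,-27,50],0.005,1],[[0,0,50],0,1],[[0,0,40],0,1],[[0,0,0],0,1]])

```text
clock: 1.78
eef_pos: [485.5, -254.1, 258.9]
tcp_rot: [-3.139, 0.002, 0.217]
contact_force: [0.3, -0.3, -0.5]
opening: 1.003
```

Run:
```python
from h import *
s=sense();print(s['eef_pos'],s['tcp_rot']);print(tool(490-s['eef_pos'][0],-251.5-s['eef_pos'][1],224-s['eef_pos'][2]))
m=camera_model("wrist");f=grab_frame("wrist");cv2.imwrite("pics/w2.png",f)
hsv=cv2.cvtColor(f,cv2.COLOR_BGR2HSV)
k=cv2.inRange(hsv,np.array((18,130,60)),np.array((34,255,255)))
n,l,st,c=cv2.connectedComponentsWithStats(k)
for i in range(1,n):
    if st[i][4]>150: print(st[i],c[i],onz(m,*c[i],70).round(1))
```

```text
[ 485.49639501 -254.14174537  258.92247944] [-3.13943552e+00  2.42357094e-03  2.16572842e-01]
[ 5.1 -1.5 34.9]
[ 293  238   38   84 2937] [311.61899898 280.64521621] [ 486.3 -251.9   70. ]
```

View pics/w2.png

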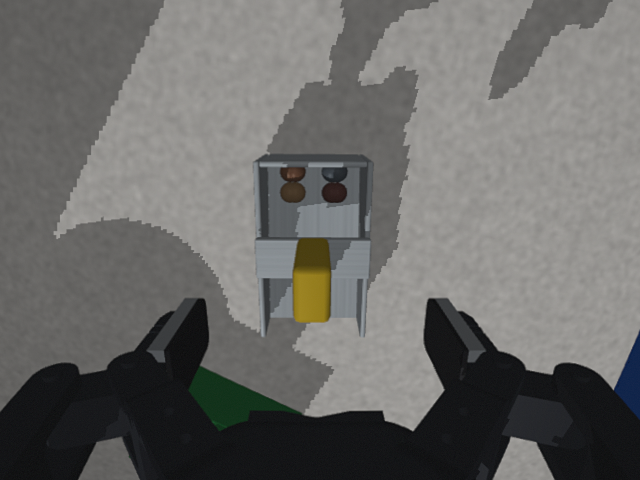

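Call:
step_arm(commands=[[[4,-1,20],0,1],[[0,0,13],0,1],[[0,0,0],0,0.5],[[0,0,0],0,0.1],[[0,0,0],0,0],[[0,0,0],0,0],[[0,0,0],0,0]], force=50)

```text
clock: 2.7
eef_pos: [492.0, -254.4, 230.6]
tcp_rot: [3.137, -0.006, 0.216]
contact_force: [0.5, -0.4, -0.9]
opening: 0.179
```

Call:
step_arm(commands=[[[0,0,-8],0,0],[[0,0,-16],0,0],[[0,0,-25],0.02,0],[[0,0,-30],0.03,0],[[0,0,-30],0.03,0],[[0,0,-30],0.03,0],[[0,0,-30],0.03,0],[[0,0,-30],0.03,0],[[0,0,-30],0.02,0],[[0,0,-18],0.01,0],[[0,0,-8],0,0],[[0,0,0],0,0]])

```text
clock: 4.2
eef_pos: [487.4, -252.1, 505.8]
tcp_rot: [3.134, -0.013, 0.01]
contact_force: [0.3, -0.4, -1.6]
opening: 0.176
```

Run:
```python
from h import *
s=sense();print(s['eef_pos'],s['tcp_rot'],s['contact_force'],s['opening'])
f=grab_frame("wrist");cv2.imwrite("pics/w3.png",f)
cv2.imwrite("pics/w3s.png",np.hstack([f[100:400:,100:540],cv2.resize(grab_frame("scene")[80:320,120:360],(300,300))]))
```

```text
[ 487.42984821 -252.1043085   505.78703191] [ 3.13420198 -0.01332839  0.00952756] [ 0.31742408 -0.40292777 -1.58218661] 0.17615741537993873
```

View pics/w3s.png

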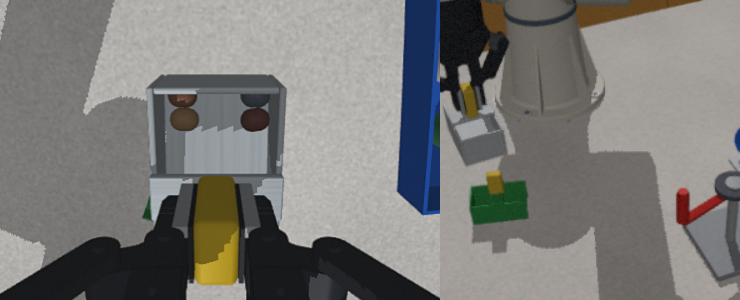

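Call:
step_arm(commands=[[[2,-3.5,0],0,0],[[4,-7,0],0,0],[[6,-10.4,0],0,0],[[8,-13.8,0],0,0],[[10,-17.3,0],0,0],[[12,-21,0],0,0],[[13,-23,0],0,0],[[13,-23,0],0,0],[[13,-23,0],0,0],[[13,-23,0],0,0],[[13,-23,0],0,0],[[13,-23,0],0,0],[[13,-23,0],0,0],[[13,-23,0],0,0],[[13,-23,0],0,0],[[13,-23,0],0,0],[[13,-23,0],0,0],[[13,-23,0],0,0],[[13,-23,0],0,0],[[10,-17,0],0,0]])

```text
clock: 6.8
eef_pos: [714.1, 171.6, 500.5]
tcp_rot: [3.14, -0.007, 0.016]
contact_force: [0.4, -0.9, -1.6]
opening: 0.18
```

Call:
step_arm(commands=[[[5,-7,0],0.016,0],[[10,-7,5],0,0],[[11,0,12],0,0],[[6,0,18],0,0],[[0,0,20],0,0],[[0,0,15],0,0],[[0,0,8],0,0],[[0,0,0],0,0],[[0,0,0],0,0]])

```text
clock: 7.92
eef_pos: [748.2, 185.2, 414.9]
tcp_rot: [3.138, -0.003, -0.002]
contact_force: [0.1, 0.9, -0.3]
opening: 0.177
```

Run:
```python
from h import *
s=sense();print(s['eef_pos'],s['tcp_rot'],s['contact_force'],s['opening'])
ms=camera_model("scene");print(proj(ms,[s['eef_pos']]))
S=grab_frame("scene");T=grab_frame("top");W=grab_frame("wrist")
o=np.zeros((600,800,3),np.uint8)
o[:360,:400]=cv2.resize(S[110:290,300:500],(400,360));o[:360,400:]=cv2.resize(T[130:310,160:360],(400,360));o[360:,:320]=cv2.resize(W,(320,240))
cv2.imwrite("pics/p1.png",o)
```

```text
[748.23404171 185.23732473 414.89019637] [ 3.13786711e+00 -3.06636073e-03 -1.96250612e-03] [ 0.05586663  0.85561271 -0.34947196] 0.17700383293781372
[[453.47397865 134.46146816]]
```

View pics/p1.png

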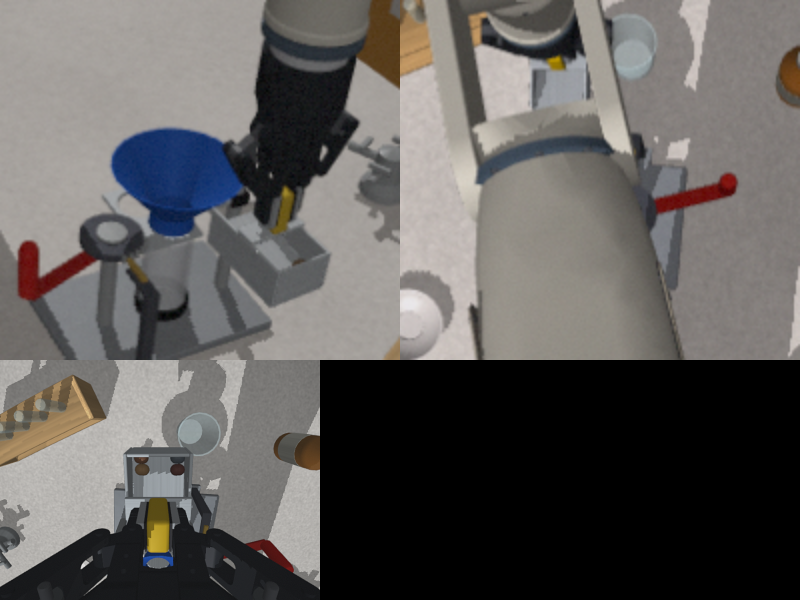

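Call:
step_arm(commands=[[[-8,0,-3],0,0],[[-10,0,-2],0,0],[[-6,0,0],0,0],[[-6,0,-3],0,0],[[-6,0,-4],0,0],[[-6,0,-3],0,0],[[-5,0,-2],0,0],[[0,0,0],0,0]], force=30)

```text
clock: 9.07
eef_pos: [697.7, 185.5, 435.0]
tcp_rot: [3.138, -0.007, -0.002]
contact_force: [0.1, 0.3, -2.1]
opening: 0.181
```

```bash
cat > look.py <<'E'
from h import *
import sys
s=sense();print(s['clock'],s['eef_pos'],s['tcp_rot'],s['contact_force'],s['opening'])
S=grab_frame("scene");W=grab_frame("wrist")
o=np.zeros((400,800,3),np.uint8)
o[:,:400]=cv2.resize(S[130:280,320:470],(400,400),interpolation=cv2.INTER_CUBIC);o[:,400:]=cv2.resize(W[160:480,160:480],(400,400))
cv2.imwrite(sys.argv[1],o)
E
python3 look.py pics/p2.png
```

```text
9.075 [697.7139834  185.49782079 434.98755778] [ 3.13847692e+00 -6.58464981e-03 -1.59809717e-03] [ 0.12330197  0.33179785 -2.09512561] 0.18132885361447834
```

View pics/p2.png

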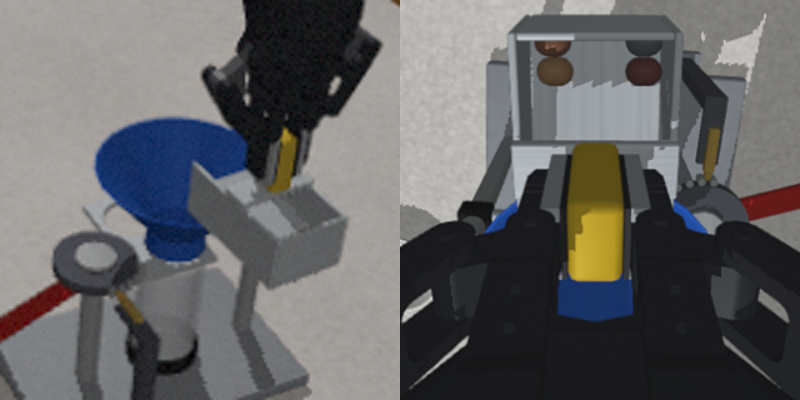

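Call:
step_arm(commands=[[[12,0,0],0,0],[[16,0,0],0,0],[[8,0,7],0,0],[[0,0,10],0,0],[[0,0,2],0,0],[[0,0,0],0,0]])

```text
clock: 9.93
eef_pos: [736.7, 185.2, 412.4]
tcp_rot: [3.138, -0.004, -0.002]
contact_force: [0.4, -0.1, -1.4]
opening: 0.18
```

Call:
step_arm(commands=[[[-8,0,0],0,0],[[-6,0,0],0,0],[[-4,0,0],0,0]])

```text
clock: 10.3
eef_pos: [717.1, 185.3, 413.2]
tcp_rot: [3.138, -0.005, -0.002]
contact_force: [0.1, 0.0, -0.9]
opening: 0.177
```

Call:
step_arm(commands=[[[-4,0,0],0,0],[[-4,0,0],0,0]])

```text
clock: 10.55
eef_pos: [709.6, 185.4, 414.7]
tcp_rot: [3.139, -0.011, -0.001]
contact_force: [8.9, -0.4, -0.7]
opening: 0.179
```

Call:
step_arm(commands=[[[-4,0,0],0,0],[[-4,0,0],0,0]])

```text
clock: 10.8
eef_pos: [704.1, 185.3, 416.9]
tcp_rot: [3.14, -0.024, -0.001]
contact_force: [9.2, -0.1, -2.2]
opening: 0.184
```

Call:
step_arm(commands=[[[-4,0,-1],0,0],[[-4,0,-1],0,0],[[-4,0,-1],0,0]], force=20)

```text
clock: 11.18
eef_pos: [695.1, 184.9, 421.7]
tcp_rot: [3.141, -0.039, -0.0]
contact_force: [7.4, -0.7, -4.9]
opening: 0.179
```

```bash
python3 look.py pics/p3.png
```

```text
11.175 [695.0706694  184.90131707 421.67814145] [ 3.14052429e+00 -3.90580069e-02 -4.11154675e-04] [ 7.3861067  -0.65196944 -4.85954529] 0.17861019126955605
```

View pics/p3.png

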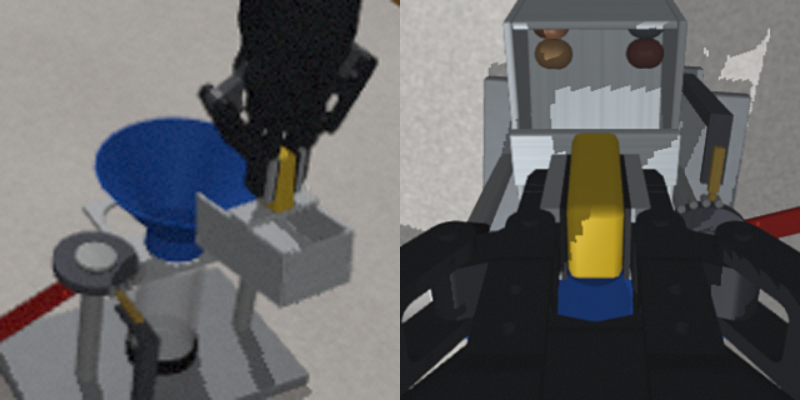

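```bash
cat > tilt.py <<'E'
from h import *
def table():
    from scipy.spatial.transform import Rotation as Ro
    s=sense();m=camera_model("wrist");Rm=Ro.from_euler('xyz',s['tcp_rot']).as_matrix();P=s['eef_pos']+Rm@[0,0,155]
    for th in range(0,65,10):
        a=np.radians(th);c,sn=np.cos(a),np.sin(a) # mouth(-x) down: x'->(c,0,s) , z'->(-s,0,c)
        X=np.array([1,0,0])*c+np.array([0,0,1])*sn;Z=np.array([-1,0,0])*-sn*-1*-1+np.array([0,0,1])*c
        Z=np.array([-sn,0,c])
        pts=[P+(-2+xx)*X+(zz-75)*Z for xx,zz in((48,42),(50,42),(50,0),(13,90),(13,50))]
        print(th,proj(m,pts)[:,1].round(0))
if __name__=="__main__":
    table();f=grab_frame("wrist");np.save("wl.npy",f)
    import sys
    hsv=cv2.cvtColor(f,cv2.COLOR_BGR2HSV);k=cv2.inRange(hsv,np.array((18,130,40)),np.array((34,255,255)))
    ys,xs=np.where(k[:, 290:350]>0);print("yellow rows",ys.min(),ys.max())
E
python3 tilt.py
```

```text
0 [188. 183. 174. 314. 271.]
10 [179. 174. 151. 324. 264.]
20 [172. 167. 130. 334. 258.]
30 [170. 165. 109. 344. 253.]
40 [172. 167.  91. 352. 250.]
50 [180. 176.  76. 360. 250.]
60 [196. 193.  66. 366. 251.]
yellow rows 267 381
```

Call:
step_arm(commands=[[[-5,0,0],0,0],[[-5,0,0],0,0],[[-5,0,0],0,0]])

```text
clock: 11.7
eef_pos: [684.3, 184.5, 425.3]
tcp_rot: [-3.141, -0.059, -0.0]
contact_force: [8.7, 0.4, -1.7]
opening: 0.176
```

```bash
python3 look.py pics/p4.png;python3 tilt.py
```

```text
11.7 [684.28445615 184.47461329 425.33715218] [-3.14120396e+00 -5.92034063e-02 -2.19453132e-04] [ 8.74289176  0.40484704 -1.66318741] 0.17574368222187037
0 [189. 185. 176. 313. 272.]
10 [180. 175. 154. 323. 265.]
20 [173. 168. 132. 333. 258.]
30 [170. 165. 112. 342. 254.]
40 [171. 167.  93. 351. 251.]
50 [179. 175.  78. 359. 250.]
60 [194. 191.  67. 365. 251.]
yellow rows 262 379
```

View pics/p4.png

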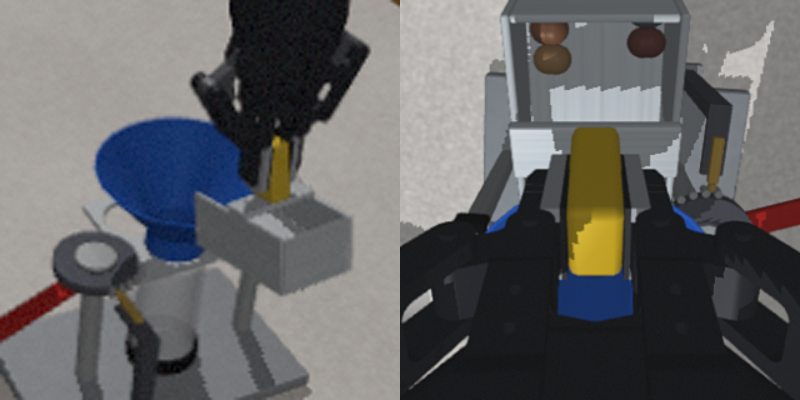

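Call:
step_arm(commands=[[[-6,0,-1],0,0],[[-6,0,-1],0,0],[[-6,0,-1],0,0],[[-6,0,-1],0,0]])

```text
clock: 12.35
eef_pos: [664.2, 184.0, 431.3]
tcp_rot: [-3.14, -0.08, 0.0]
contact_force: [7.0, -0.0, -1.8]
opening: 0.183
```

```bash
python3 look.py pics/p5.png;python3 tilt.py
```

```text
12.35 [664.1569125  183.98845294 431.34155199] [-3.13990726e+00 -7.97728927e-02  1.31040230e-04] [ 7.0076826  -0.01201495 -1.80419711] 0.18281742015797459
0 [191. 186. 179. 312. 273.]
10 [181. 176. 156. 321. 265.]
20 [173. 169. 135. 332. 259.]
30 [170. 165. 114. 341. 254.]
40 [171. 166.  95. 350. 251.]
50 [178. 174.  79. 358. 250.]
60 [192. 189.  68. 365. 250.]
yellow rows 252 374
```

Call:
step_arm(commands=[[[-6,0,0],0,0],[[-6,0,0],0,0],[[-5,0,0],0,0]])

```text
clock: 12.88
eef_pos: [650.2, 183.6, 433.6]
tcp_rot: [-3.139, -0.096, 0.0]
contact_force: [6.8, -1.0, -2.1]
opening: 0.18
```

```bash
python3 look.py pics/p6.png;python3 tilt.py
```

```text
12.875 [650.24601364 183.58256979 433.61904113] [-3.13875486e+00 -9.58460191e-02  2.19203599e-04] [ 6.83824183 -1.03073483 -2.144507  ] 0.179951828499635
0 [192. 187. 181. 311. 274.]
10 [181. 177. 158. 320. 266.]
20 [174. 169. 136. 331. 260.]
30 [170. 165. 116. 340. 254.]
40 [170. 166.  97. 349. 251.]
50 [177. 173.  80. 357. 250.]
60 [190. 187.  69. 364. 250.]
yellow rows 247 371
```

View pics/p6.png

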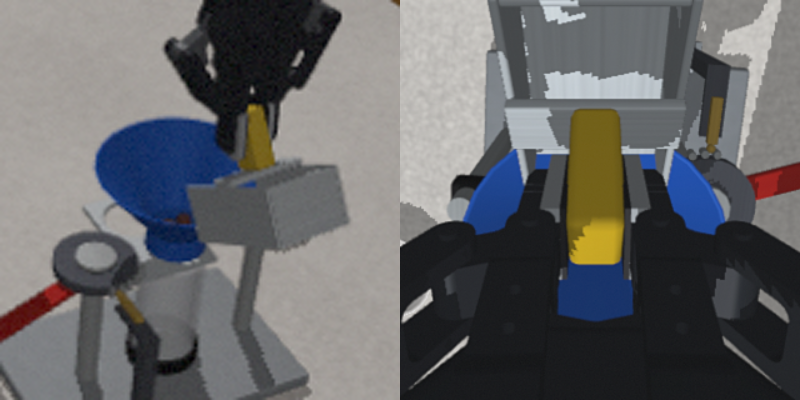

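Call:
step_arm(commands=[[[-6,0,0],0,0],[[-6,0,0],0,0],[[-6,0,1],0,0],[[-4,0,1],0,0],[[0,0,0],0,0],[[0,0,0],0,0]])

```text
clock: 13.78
eef_pos: [633.1, 183.0, 436.0]
tcp_rot: [-3.137, -0.121, 0.0]
contact_force: [0.5, -0.6, -1.0]
opening: 0.179
```

```bash
python3 look.py pics/p7.png;python3 tilt.py
```

```text
13.775 [633.12675892 182.95477003 436.02052114] [-3.13663237e+00 -1.21477430e-01  3.37016412e-04] [ 0.46936382 -0.64775096 -0.96573409] 0.17860607806269072
0 [193. 189. 185. 309. 275.]
10 [183. 178. 162. 319. 267.]
20 [175. 170. 140. 329. 260.]
30 [170. 165. 119. 339. 255.]
40 [170. 166.  99. 348. 251.]
50 [175. 171.  83. 356. 250.]
60 [188. 184.  70. 363. 250.]
yellow rows 243 367
```

Call:
step_arm(commands=[[[0,0,-15],0,0],[[6,0,-25],0,0],[[4,0,-25],0,0],[[-5,15,-5],0,0],[[-12,30,0],0,0],[[-14,40,0],0,0],[[-14,40,0],0,0],[[-14,40,0],0,0],[[-14,40,0],0,0],[[-14,40,0],0,0],[[-14,40,0],0,0],[[-14,30,0],0,0],[[-14,25,0],0,0],[[0,0,0],0,0]], force=40)

```text
clock: 15.68
eef_pos: [490.9, -172.3, 487.3]
tcp_rot: [-3.137, -0.103, -0.0]
contact_force: [0.6, 0.0, -1.3]
opening: 0.179
```

```bash
python3 look.py pics/p8.png
python3 - <<'E'
from h import *
T=grab_frame("top");S=grab_frame("scene");cv2.imwrite("pics/t8.png",T);cv2.imwrite("pics/s8.png",S)
mt=camera_model("top");u=proj(mt,[[602,185,200]])[0];print(u)
c=T[195:265,203:275];hsv=cv2.cvtColor(c,cv2.COLOR_BGR2HSV)
k=cv2.inRange(hsv,np.array((100,110,40)),np.array((130,255,255)))
yy,xx=np.mgrid[195:265,203:275];r=np.hypot(xx-u[0],yy-u[1]);n=(k==0)&(r<27)
nn,l,s,ce=cv2.connectedComponentsWithStats(n.astype(np.uint8))
for i in range(1,nn): print(s[i],ce[i]+[203,195],c[l==i].mean(0).round())
print("red",[tuple(v) for v in [T[222,324],]])
E
```

```text
15.675 [ 490.85477536 -172.34880105  487.29459715] [-3.13711011e+00 -1.03029370e-01 -4.74222301e-04] [ 0.64462779  0.02896202 -1.27023889] 0.1793037507494059
[238.91752409 229.44787796]
[ 30  30  18  17 245] [241.56326531 232.93469388] [87. 84. 87.]
red [(np.uint8(19), np.uint8(27), np.uint8(193))]
```

Run:
```python
from h import *
for n in("top0","t8"):
    c=cv2.imread(f"pics/{n}.png")[223:244,230:253].astype(int)
    print(n)
    for r in c:
        print(' '.join('.B' if b>r_+25 else ('%02d'%(g//10)+('r' if r_>b+25 else ' ' )) [:3].rjust(3) for b,g,r_ in r))
W=cv2.imread("pics/p8.png")[:, 400:];hsv=cv2.cvtColor(W,cv2.COLOR_BGR2HSV)
for nm,im in(("p2",cv2.imread("pics/p2.png")[:,400:]),("p8",W)):
    h=cv2.cvtColor(im,cv2.COLOR_BGR2HSV);k=cv2.inRange(h,np.array((0,60,20)),np.array((17,255,255)));k[:, :100]=0;k[:,290:]=0
    nn,l,s,ce=cv2.connectedComponentsWithStats(k);print(nm,[(s[i][4],ce[i].round()) for i in range(1,nn) if s[i][4]>40])
```

```text
top0
.B .B .B .B .B .B .B .B .B .B .B .B .B .B .B .B .B .B .B .B .B .B .B
.B .B .B .B .B .B .B .B .B .B .B .B .B .B .B .B .B .B .B .B .B .B .B
.B .B .B .B .B .B .B .B .B .B 10  10  12  15  15  .B .B .B .B .B .B .B .B
.B .B .B .B .B .B .B 09  09  10  11  11  10  13  13  13  13  .B .B .B .B .B .B
.B .B .B .B .B .B 09  11  11  11  11  11  11  11  11  11  11  13  .B .B .B .B .B
.B .B .B .B .B 09  11  11  11  11  11  11  11  11  10  11  11  11  11  .B .B .B .B
.B .B .B .B .B 11  11  11  11  11  11  11  11  11  11  11  11  11  11  11  .B .B .B
.B .B .B .B 10  10  11  11  11  11  11  11  10  11  11  11  11  11  11  11  .B .B .B
.B .B .B .B 10  11  11  11  11  11  11  11  11  11  11  11  11  11  11  11  .B .B .B
.B .B .B .B 10  11  11  11  11  11  11  11  11  11  11  11  11  11  11  11  09  .B .B
.B .B .B 08  10  11  11  11  11  11  11  11  11  11  11  11  11  11  11  11  09  .B .B
.B .B .B 08  11  11  11  11  11  11  11  11  10  11  11  11  11  11  11  11  .B .B .B
.B .B .B .B 10  11  11  11  11  11  11  11  11  11  11  11  11  11  11  11  .B .B .B
.B .B .B .B 11  11  11  11  11  11  11  11
[... 1646 characters left out ...]
B 11  11  12  11  11  09  10  11  11  11  09  07  06  05r 06  08  .B .B .B
.B .B .B .B 09  11  12  10  08  05  06  07  09  10  07  05r 05r 06r 05r .B .B .B .B
.B .B .B .B .B 11  11  07  04  03r 04r 03r 05  06  05r 06r 06r 05r 04  .B .B .B .B
.B .B .B .B .B .B 10  07  04r 04r 04r 04r 03r 03  05r 05r 06r 05  .B .B .B .B .B
.B .B .B .B .B .B .B 05  03  04r 04r 04r 04r 07  07  05  05  .B .B .B .B .B .B
.B .B .B .B .B .B .B .B .B 03  04  03  03  08  .B .B .B .B .B .B .B .B .B
.B .B .B .B .B .B .B .B .B .B .B .B .B .B .B .B .B .B .B .B .B .B .B
.B .B .B .B .B .B .B .B .B .B .B .B .B .B .B .B .B .B .B .B .B .B .B
p2 [(np.int32(1245), array([154.,  63.])), (np.int32(774), array([243.,  71.]))]
p8 []
```

Call:
step_arm(commands=[[[0,0,30],0,0],[[0,2,40],0,0],[[0,4,40],0,0],[[0,4,40],0,0],[[0,0,35],0,0],[[0,0,25],0,0],[[0,0,12],0,0],[[0,0,5],0,0],[[0,0,0],0,0]], force=20)

```text
clock: 17.0
eef_pos: [522.3, -172.9, 257.6]
tcp_rot: [-3.138, -0.11, 0.013]
contact_force: [-0.3, -0.8, -1.1]
opening: 0.179
```

Call:
step_arm(commands=[[[0,0,6],0,0],[[0,0,5],0,0],[[0,0,2],0,0]])

```text
clock: 17.38
eef_pos: [524.6, -173.1, 246.0]
tcp_rot: [-3.139, -0.114, 0.013]
contact_force: [-0.2, -0.0, -1.6]
opening: 0.183
```

Call:
step_arm(commands=[[[0,0,3],0,0],[[0,0,2],0,0]])

```text
clock: 17.62
eef_pos: [525.4, -173.3, 241.6]
tcp_rot: [-3.139, -0.115, 0.013]
contact_force: [-5.8, 1.2, 18.3]
opening: 0.182
```

Call:
step_arm(commands=[[[8,0,0],0,0],[[8,0,0],0,0],[[8,0,1],0,0]])

```text
clock: 18.0
eef_pos: [550.2, -173.0, 243.5]
tcp_rot: [-3.139, -0.115, 0.013]
contact_force: [-0.5, 0.3, -1.3]
opening: 0.176
```

```bash
python3 tilt.py; python3 -c "
from h import *
print(sense()['contact_force'])"
```

```text
0 [193. 188. 184. 309. 275.]
10 [182. 178. 161. 319. 267.]
20 [175. 170. 139. 329. 260.]
30 [170. 165. 118. 339. 255.]
40 [170. 166.  99. 348. 251.]
50 [176. 172.  82. 357. 250.]
60 [188. 185.  70. 363. 250.]
yellow rows 243 368
[ 2.09350057  0.55043552 -0.9116381 ]
```

Call:
step_arm(commands=[[[0,0,1.5],0,0],[[0,0,0],0,0.22],[[0,0,0],0,0.25],[[0,0,0],0,0.27],[[0,0,0],0,0.27],[[0,0,0],0,0.27]])

```text
clock: 18.8
eef_pos: [551.2, -173.0, 241.9]
tcp_rot: [-3.139, -0.116, 0.013]
contact_force: [-0.4, -0.3, 0.4]
opening: 0.272
```

```bash
python3 tilt.py; python3 look.py pics/p9.png
```

```text
0 [193. 189. 184. 309. 275.]
10 [182. 178. 161. 319. 267.]
20 [175. 170. 139. 329. 260.]
30 [170. 165. 118. 339. 255.]
40 [170. 166.  99. 348. 251.]
50 [176. 172.  82. 356. 250.]
60 [188. 185.  70. 363. 250.]
yellow rows 110 184
18.85 [ 551.20880669 -173.05413071  241.86680596] [-3.13945479 -0.11589218  0.01309198] [ 0.12645133 -0.75959568  0.29310994] 0.26930187970784786
```

```bash
cat > yel.py <<'E'
from h import *
obs=[]
for n in("top","scene","wrist"):
    m=camera_model(n);f=grab_frame(n);cv2.imwrite(f"pics/y_{n}.png",f)
    k=cv2.inRange(cv2.cvtColor(f,cv2.COLOR_BGR2HSV),np.array((20,140,60)),np.array((33,255,255)))
    nn,l,s,c=cv2.connectedComponentsWithStats(k)
    for i in range(1,nn):
        if s[i][4]>30: print(n,s[i],c[i].round(1),"z75",onz(m,*c[i],75).round(0), "minrect",[np.round(v,1) for v in cv2.minAreaRect(np.argwhere(l==i)[:,::-1].astype(np.float32))])
E
python3 yel.py
```

```text
top [274 205   4  15  39] [275.5 211.3] z75 [662. 115.  75.] minrect [array([275.4, 211.9]), array([ 2.7, 14.1]), np.float64(8.1)]
top [393 219   9  11  71] [396.3 223.2] z75 [ 637. -168.   75.] minrect [array([397., 224.]), array([10.,  8.]), np.float64(90.0)]
scene [157 217  14  18 205] [163.6 225.8] z75 [ 345. -217.   75.] minrect [array([163.6, 225.9]), array([17.8, 11.8]), np.float64(80.5)]
scene [228 299  12  24 208] [233.4 310.8] z75 [ 642. -172.   75.] minrect [array([233.4, 310.6]), array([23.3, 10. ]), np.float64(82.9)]
wrist [ 294  110   45   75 3216] [315.7 147.2] z75 [ 634. -172.   75.] minrect [array([316., 147.]), array([74., 44.]), np.float64(90.0)]
```

Run:
```python
from h import *
import itertools
m={n:camera_model(n) for n in("top","scene","wrist")}
for th in(0,10,-10,48):
  a=np.radians(th);X=np.array([np.cos(a),0,np.sin(a)]);Z=np.array([-np.sin(a),0,np.cos(a)]);Y=np.array([0,1,0])
  for n in m:
    p=proj(m[n],[np.array([638,-171,68])+sx*13*X+sy*8*Y+sz*21*Z for sx,sy,sz in itertools.product((-1,1),repeat=3)])
    print(th,n,p.min(0).round(0),(p.max(0)-p.min(0)).round(0))
S=cv2.imread("pics/y_wrist.png");cv2.imwrite("pics/v9.png",np.hstack([S[:300,160:480],cv2.resize(cv2.imread("pics/y_scene.png")[265:355,190:280],(300,300))]))
```

```text
0 top [393. 217.] [ 9. 13.]
0 scene [226. 298.] [15. 27.]
0 wrist [289.  94.] [48. 79.]
10 top [392. 217.] [10. 12.]
10 scene [225. 298.] [16. 28.]
10 wrist [289. 102.] [48. 79.]
-10 top [392. 215.] [10. 16.]
-10 scene [227. 299.] [14. 26.]
-10 wrist [289.  85.] [48. 94.]
48 top [392. 213.] [10. 20.]
48 scene [225. 299.] [18. 24.]
48 wrist [289.  76.] [ 47. 124.]
```

Call:
step_arm(commands=[[[0,0,-30],0,0.6],[[0,0,-50],0.013,1],[[0,0,-50],0,1],[[5,0,-30],0,1],[[10,-30,-5],0,1],[[15,-45,0],0,1],[[15,-45,0],0,1],[[12,-30,0],0,1],[[6,-15,0],0,1],[[0,0,0],0,1]])

```text
clock: 20.35
eef_pos: [595.6, -4.8, 419.9]
tcp_rot: [-3.138, -0.117, -0.002]
contact_force: [-0.1, -0.4, -0.1]
opening: 1.0
```

```bash
cat > red.py <<'E'
from h import *
from scipy.optimize import fsolve
s=sense();print(s['clock'],s['eef_pos'],s['tcp_rot'],s['contact_force'])
for n in("wrist","scene","top"):
    m=camera_model(n);f=grab_frame(n);cv2.imwrite(f"pics/r_{n}.png",f)
    k=cv2.inRange(cv2.cvtColor(f,cv2.COLOR_BGR2HSV),np.array((0,150,60)),np.array((6,255,255)))
    nn,l,st,c=cv2.connectedComponentsWithStats(k)
    for i in range(1,nn):
        if st[i][4]>100:
            p=np.argwhere(l==i)[:,::-1]
            print(n,st[i],c[i].round(1), "leftmost",p[p[:,0].argmin()],"right",p[p[:,0].argmax()],"top",p[p[:,1].argmin()],"bot",p[p[:,1].argmax()])
    print(n,"pred",proj(m,[[622,4,187],[622,4,127]]).round(0).tolist())
E
python3 red.py; python3 yel.py | grep -v "163\|275"
```

```text
20.35 [595.5984367   -4.8107084  419.91454736] [-3.13815315e+00 -1.17135105e-01 -2.06159181e-03] [-0.14453955 -0.37408881 -0.05602672]
wrist [ 196  220  123   50 3198] [264.8 244.9] leftmost [196 248] right [318 232] top [302 220] bot [203 269]
wrist pred [[301.0, 253.0], [304.0, 234.0]]
scene [310 231  37  29 415] [321.9 245.3] leftmost [310 234] right [346 240] top [312 231] bot [313 259]
scene [  4 309  21  20 298] [ 14.1 318.5] leftmost [  4 317] right [ 24 318] top [ 14 309] bot [ 10 328]
scene pred [[313.0, 231.0], [312.0, 254.0]]
top [593 252  17  15 185] [601.4 259.4] leftmost [593 258] right [609 256] top [602 252] bot [598 266]
top [558 264  17  15 191] [566.  271.5] leftmost [558 270] right [574 271] top [565 264] bot [562 278]
top [601 314  16  14 179] [608.5 320.7] leftmost [601 318] right [616 319] top [606 314] bot [605 327]
top pred [[324.0, 222.0], [323.0, 226.0]]
top [393 218   9  13 102] [397.  224.1] z75 [ 635. -170.   75.] minrect [array([397., 224.]), array([12.,  8.]), np.float64(90.0)]
top [410 349  15  10  98] [416.9 353.8] z75 [ 336. -215.   75.] minrect [array([416.9, 353.9]), array([14.2,  7. ]), np.float64(18.4)]
scene [228 299  12  24 208] [233.4 310.7] z75 [ 641. -172.   75.] minrect [array([233.3, 310.6]), array([23.3, 10.1]), np.float64(84.8)]
wrist [149 175  11  49 431] [154.2 197.9] z75 [644. 136.  75.] minrect [array([154.3, 199.1]), array([10. , 47.9]), np.float64(1.6)]
wrist [ 484  195   37   32 1044] [502.3 209.8] z75 [ 634. -171.   75.] minrect [array([502. , 210.5]), array([31., 36.]), np.float64(90.0)]
wrist [494 466  28  14 282] [506.6 473.9] z75 [ 357. -205.   75.] minrect [array([507.5, 472.5]), array([13., 27.]), np.float64(90.0)]
```

Call:
step_arm(commands=[[[-3,-9,15],0,1],[[0,0,40],0,1],[[0,0,30],0,1],[[0,0,14],0,1],[[0,0,0],0,1]])

```text
clock: 21.28
eef_pos: [602.8, 3.1, 316.2]
tcp_rot: [-3.138, -0.116, -0.007]
contact_force: [0.2, -0.9, -0.4]
opening: 1.007
```

```bash
python3 red.py
```

```text
21.275 [602.81803134   3.11538729 316.19671522] [-3.13783236 -0.11619989 -0.007189  ] [ 0.20636291 -0.87860586 -0.43253209]
wrist [ 193  266  152  102 7854] [288.  310.4] leftmost [193 297] right [344 334] top [309 266] bot [311 367]
wrist [145 300  37  27 376] [160.9 310.5] leftmost [145 309] right [181 300] top [180 300] bot [153 326]
wrist pred [[312.0, 351.0], [314.0, 289.0]]
scene [310 231  37  29 415] [322.3 245.3] leftmost [310 234] right [346 239] top [312 231] bot [314 259]
scene [  4 309  21  20 297] [ 14.  318.5] leftmost [  4 317] right [ 24 318] top [ 14 309] bot [ 10 328]
scene pred [[313.0, 231.0], [312.0, 254.0]]
top [594 253  16  14 178] [601.7 259.2] leftmost [594 256] right [609 256] top [598 253] bot [599 266]
top [558 264  17  15 195] [565.9 271.4] leftmost [558 270] right [574 271] top [565 264] bot [562 278]
top [601 314  16  14 181] [608.7 320.8] leftmost [601 319] right [616 319] top [606 314] bot [605 327]
top pred [[324.0, 222.0], [323.0, 226.0]]
```

Call:
step_arm(commands=[[[0,0,0],0,0.5],[[0,0,0],0,0],[[0,0,0],0,0],[[0,0,0],0,0],[[0,0,0],0,0]], force=60)

```text
clock: 22.05
eef_pos: [604.2, 3.1, 321.3]
tcp_rot: [-3.138, -0.124, -0.007]
contact_force: [-0.7, -0.1, -1.4]
opening: 0.216
```

```bash
cat > lev.py <<'E'
from h import *
from scipy.spatial.transform import Rotation as Ro
from scipy.optimize import fsolve
F=np.array([602.,185.5])
def gp():
    s=sense();R=Ro.from_euler('xyz',s['tcp_rot']).as_matrix();return s['eef_pos']+R@[0,0,155],R,s
if __name__=="__main__":
    g,R,s=gp();print("grasp",g.round(1),s['contact_force'].round(1),s['opening'],s['tcp_rot'].round(3))
    import os
    if not os.path.exists("piv.npy"):
        p=fsolve(lambda q:[np.hypot(*(q-F))-70,np.hypot(*(q-g[:2]))-115],[598,115]);np.save("piv.npy",np.r_[p,np.arctan2(*(g[:2]-p)[::-1])]);print("pivot",p,"check",np.hypot(*(p-g[:2])))
    px,py,a0=np.load("piv.npy");v=g[:2]-[px,py];print("angle",(a0-np.arctan2(v[1],v[0])).round(3),"radius",np.hypot(*v).round(1))
    for a in(.11,.22,.33,.44,.55,.62,.66,.7):
        t=np.array([px+115*np.cos(a0-a),py+115*np.sin(a0-a),g[2]]);print(a,t.round(1),"shift from here",(R.T@(t-g)).round(1))
E
python3 lev.py
```

```text
grasp [623.4   3.6 167.5] [-0.7 -0.1 -1.4] 0.21614577250923334 [-3.138 -0.124 -0.007]
pivot [597.42699509 115.64953382] check 115.00000000011393
angle 0.0 radius 115.0
0.11 [610.9   1.4 167.5] shift from here [-12.3   2.3  -1.6]
0.22 [598.3   0.7 167.5] shift from here [-24.9   3.1  -3.1]
0.33 [585.7   1.3 167.5] shift from here [-37.4   2.6  -4.7]
0.44 [573.2   3.2 167.5] shift from here [-49.8   0.7  -6.2]
0.55 [561.    6.6 167.5] shift from here [-61.9  -2.5  -7.7]
0.62 [553.5   9.4 167.5] shift from here [-69.4  -5.3  -8.7]
0.66 [549.3  11.2 167.5] shift from here [-73.6  -7.1  -9.2]
0.7 [545.1  13.2 167.5] shift from here [-77.7  -9.1  -9.7]
```

Call:
step_arm(commands=[[[-4,0.7,-0.5],0,0],[[-6,1.1,-0.8],0,0],[[-6,0.6,-0.8],0,0],[[-6,0.4,-0.8],0,0]])

```text
clock: 22.55
eef_pos: [581.5, -0.2, 321.3]
tcp_rot: [-3.139, -0.127, -0.007]
contact_force: [2.1, -1.6, -3.4]
opening: 0.217
```

```bash
python3 lev.py
```

```text
grasp [6.012e+02 1.000e-01 1.675e+02] [ 2.1 -1.6 -3.4] 0.21654944385515196 [-3.139 -0.127 -0.007]
angle 0.195 radius 115.6
0.11 [610.9   1.4 167.5] shift from here [ 9.7 -1.4  1.2]
0.22 [598.3   0.7 167.5] shift from here [-2.8 -0.5 -0.4]
0.33 [585.7   1.3 167.5] shift from here [-15.4  -1.   -2. ]
0.44 [573.2   3.2 167.5] shift from here [-27.8  -2.9  -3.5]
0.55 [561.    6.6 167.5] shift from here [-39.9  -6.2  -5.1]
0.62 [553.5   9.4 167.5] shift from here [-47.4  -8.9  -6. ]
0.66 [549.3  11.2 167.5] shift from here [-51.6 -10.8  -6.6]
0.7 [545.1  13.2 167.5] shift from here [-55.7 -12.7  -7.1]
```

Call:
step_arm(commands=[[[-6,-0.2,-0.8],0,0],[[-6,-0.4,-0.8],0,0],[[-6,-0.8,-0.8],0,0],[[-6,-1,-0.8],0,0]])

```text
clock: 23.05
eef_pos: [555.3, 1.4, 321.3]
tcp_rot: [-3.14, -0.127, -0.007]
contact_force: [2.2, -2.6, -1.4]
opening: 0.213
```

```bash
python3 lev.py
```

```text
grasp [575.    1.5 167.5] [ 2.2 -2.6 -1.4] 0.21320156313088728 [-3.14  -0.127 -0.007]
angle 0.422 radius 116.3
0.11 [610.9   1.4 167.5] shift from here [35.6 -0.2  4.6]
0.22 [598.3   0.7 167.5] shift from here [23.1  0.7  3. ]
0.33 [585.7   1.3 167.5] shift from here [10.6  0.2  1.4]
0.44 [573.2   3.2 167.5] shift from here [-1.8 -1.7 -0.2]
0.55 [561.    6.6 167.5] shift from here [-13.9  -5.   -1.8]
0.62 [553.5   9.4 167.5] shift from here [-21.4  -7.7  -2.7]
0.66 [549.3  11.2 167.5] shift from here [-25.6  -9.5  -3.3]
0.7 [545.1  13.2 167.5] shift from here [-29.7 -11.5  -3.8]
```

Call:
step_arm(commands=[[[-5,-1.8,-0.7],0,0],[[-5,-1.8,-0.7],0,0],[[-5,-1.8,-0.7],0,0]])

```text
clock: 23.42
eef_pos: [538.8, 6.0, 321.4]
tcp_rot: [3.14, -0.127, -0.006]
contact_force: [2.8, -3.7, -3.3]
opening: 0.212
```

```bash
python3 lev.py | head -2; python3 lev.py | tail -3
```

```text
grasp [558.4   5.7 167.6] [ 2.8 -3.7 -3.3] 0.21245552123357692 [ 3.14  -0.127 -0.006]
angle 0.569 radius 116.7
0.62 [553.5   9.4 167.6] shift from here [-4.9 -3.7 -0.6]
0.66 [549.3  11.2 167.6] shift from here [-9.1 -5.5 -1.2]
0.7 [545.1  13.2 167.6] shift from here [-13.2  -7.5  -1.7]
```

Call:
step_arm(commands=[[[-3,-1.5,-0.4],0,0],[[-3,-1.5,-0.4],0,0],[[-1.5,-1,-0.2],0,0],[[0,0,0],0,0],[[0,0,0],0,0],[[0,0,0],0,0]])

```text
clock: 24.18
eef_pos: [529.4, 9.9, 321.4]
tcp_rot: [3.139, -0.125, -0.006]
contact_force: [2.5, -4.3, -3.2]
opening: 0.216
```

```bash
python3 lev.py | head -2; python3 lev.py | tail -3
python3 - <<'E'
from h import *
S=grab_frame("scene");T=grab_frame("top");W=grab_frame("wrist");cv2.imwrite("pics/e_s.png",S);cv2.imwrite("pics/e_t.png",T)
o=np.zeros((600,800,3),np.uint8)
o[:400,:400]=cv2.resize(S[165:315,300:450],(400,400),interpolation=cv2.INTER_CUBIC)
o[:400,400:]=cv2.resize(S[265:355,190:280],(400,400),interpolation=cv2.INTER_CUBIC)
o[400:,:300]=cv2.resize(T[180:280,190:340],(300,200));o[400:,300:567]=cv2.resize(W,(267,200));o[400:,570:770]=cv2.resize(T[190:260,360:430],(200,200))
cv2.imwrite("pics/end.png",o)
E
```

```text
grasp [548.8   9.3 167.6] [ 2.5 -4.3 -3.2] 0.2160752698767742 [ 3.139 -0.125 -0.006]
angle 0.657 radius 116.9
0.62 [553.5   9.4 167.6] shift from here [ 4.6 -0.1  0.6]
0.66 [549.3  11.2 167.6] shift from here [ 0.4 -1.9  0. ]
0.7 [545.1  13.2 167.6] shift from here [-3.7 -3.9 -0.5]
```

View pics/end.png

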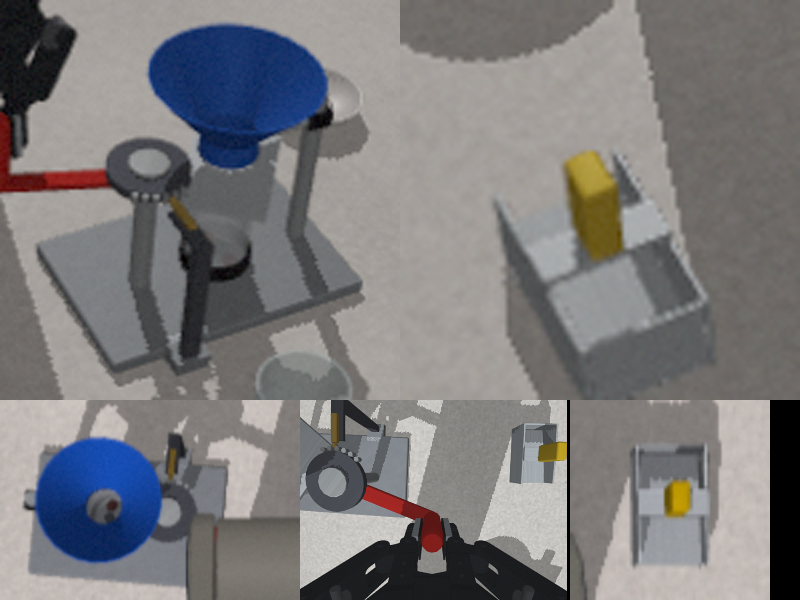

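Call:
step_arm(commands=[[[0,-0.5,0],0,0],[[0,0,0],0,0],[[0,0,0],0,0],[[0,0,0],0,0]])

```text
clock: 24.82
eef_pos: [529.5, 10.0, 321.4]
tcp_rot: [3.138, -0.125, -0.005]
contact_force: [1.7, -4.5, -3.6]
opening: 0.215
```

```bash
python3 lev.py | head -2;cat > neck.py <<'E'
from h import *
mt=camera_model("top");print(proj(mt,[[602,185.5,200],[602,185.5,132],[602,185.5,18],[621,185.5,132],[621,185.5,18]]).round(1).tolist())
T=grab_frame("top");c=T[223:244,230:253].astype(int)
for r in c: print(' '.join('.B ' if b>r_+25 else ('%02d'%(g//10)+('r' if r_>b+20 else ' ')) for b,g,r_ in r))
S=grab_frame("scene");cv2.imwrite("pics/n_s.png",S)
ms=camera_model("scene");u=proj(ms,[[602,185.5,18],[602,185.5,117],[602,185.5,126]]);print(u.round(0).tolist())
x,y=u[0].astype(int);print("scene tube now/before (G)")
S0=cv2.imread("pics/scene0.png").astype(int)
d=np.abs(S.astype(int)-S0).max(2)[y-45:y+14,x-16:x+18]
for r in d[::2]: print(' '.join('%3d'%v for v in r[::2]))
E
python3 neck.py
```

```text
grasp [548.8   9.4 167.6] [ 1.7 -4.5 -3.6] 0.21489257592188368 [ 3.138 -0.125 -0.005]
angle 0.657 radius 116.9
[[238.7, 229.4], [242.1, 233.2], [247.1, 238.8], [242.3, 224.8], [247.3, 231.0]]
.B  .B  .B  .B  .B  .B  .B  .B  .B  .B  .B  .B  .B  .B  .B  .B  .B  .B  .B  .B  .B  .B  .B 
.B  .B  .B  .B  .B  .B  .B  .B  .B  .B  .B  .B  .B  .B  .B  .B  .B  .B  .B  .B  .B  .B  .B 
.B  .B  .B  .B  .B  .B  .B  .B  .B  10  11  10  11  11  12  .B  .B  .B  .B  .B  .B  .B  .B 
.B  .B  .B  .B  .B  .B  .B  10  10  12  12  12  12  12  12  12  12  .B  .B  .B  .B  .B  .B 
.B  .B  .B  .B  .B  .B  09  11  11  11  11  11  11  11  10  11  11  11  .B  .B  .B  .B  .B 
.B  .B  .B  .B  .B  08  10  11  11  11  10  10  10  10  10  10  10  11  11  .B  .B  .B  .B 
.B  .B  .B  .B  .B  10  10  10  10  10  09  09  09  10  10  08  08  10  11  12  .B  .B  .B 
.B  .B  .B  .B  08  09  10  10  09  08  08  09  10  11  08  05  04  06  08  10  .B  .B  .B 
.B  .B  .B  .B  08  09  10  08  08  07  08  10  10  09  04  03r 03r 03r 04  08  .B  .B  .B 
.B  .B  .B  .B  08  09  09  07  07  08  09  10  08  05  03r 03r 03r 02r 04  08  
[... 2438 characters left out ...]
   4   5   6   7   5
  6   4   3   5   8   8   8  13   6   3   7   1   6  12   5   4   3
  2   5   1   1   1   3   4   8   8   3   3   5   5   2   6   7   4
  7   5   7   4   2   2   5   1   5   6   6   5   4   5   2   6   4
  6   5   5   2   9   2   1   4   4   6   4   3   7   7   5   4   5
  3   4  12   3   3   5   2   2   3   3  10   9   2  10   4   5   7
  5   6   3   6   8   9   3   5   5   4  12   7   6  15  11   5   5
  5   4   8   8   4   6   9   6   4   5  10   4  16  22  11   6   2
  5   3   4   4  10   1   4   2   6   6  13   3   4   4   8   6   4
  7   6   6  15   4   5   8  11  21   7  14  10   4   3   6   1   7
  2   7   4   6   5   6  10   4   7   5   4   5   9   5   6   5   5
```

Run:
```python
from h import *
S0=cv2.imread("pics/scene0.png").astype(int);S=cv2.imread("pics/n_s.png").astype(int)
d=(np.abs(S-S0).max(2)>30).astype(np.uint8);d[:, :300]=0
n,l,s,c=cv2.connectedComponentsWithStats(d)
print([(s[i].tolist()) for i in range(1,n) if s[i][4]>6])
g=S.mean(2)
for y in range(208,276,2): print(y,' '.join('%3d'%v for v in g[y,358:408:2]))
T=cv2.imread("pics/e_t.png")[222:246,228:256]
print(T[10:18:2,12:20].tolist())
```

```text
[[300, 0, 52, 261, 5378], [359, 206, 6, 5, 14], [351, 208, 7, 9, 15], [397, 216, 9, 10, 46], [397, 227, 6, 4, 17], [371, 228, 3, 4, 8], [353, 237, 3, 4, 10], [357, 238, 3, 3, 8], [300, 240, 56, 112, 1795], [361, 283, 8, 13, 59], [376, 308, 7, 9, 41], [300, 353, 63, 120, 2706]]
208 164 159 163 162 110  71  62  58  49  52  58  52  53  51  51  55  56  54  47  60  65  71  70  72  71
210 162 160 164 160 160 135  43  65  60  50  46  53  46  47  53  49  48  52  53  64  63  70  70  70  70
212 164 162 164 161 158 160 136  36  48  47  60  57  48  57  51  46  49  48  45  63  69  70  74  70  79
214 162 164 159 165 163 163 164 153  54  37  35  41  46  52  51  59  57  60  64  63  67  61  49  58  93
216 149 163 161 161 161 161 163 163 140  39  37  37  35  37  37  40  32  33  40  32  44  74 138 145 113
218  71  72  97 129 161 163 161 162 117  45  45  35  30  35  42  34  37  35  35  52 143 140 118 102 129
220  72  71  75  74  88 151 161 163  73  50  50  46  48  34  33  37  38  42  42  51  96  95  96 113 162
222 140 128  72  75  73  80 142 158 131  36  51  54  54  57  52  55  54  50  52  46  95  95  9
[... 2474 characters left out ...]
 74  72 117 119 119 120 120 118
272 123 127 123 125 126 122  36  33  41  40  59  72  73  74  70  68  74  72  74 103 120 121 120 120 120
274 124 125 122 123 122 116  30  39  39  34  62  72  72  71  73  73  73  75  74 101 119 118 122 119 120
[[[100, 95, 96], [107, 103, 103], [95, 93, 91], [61, 57, 64], [29, 32, 52], [30, 33, 58], [28, 33, 53], [26, 27, 47]], [[92, 86, 85], [89, 87, 83], [92, 86, 85], [71, 68, 69], [32, 32, 53], [27, 29, 51], [23, 25, 46], [44, 45, 53]], [[88, 86, 84], [88, 85, 84], [92, 86, 85], [78, 73, 71], [58, 55, 54], [59, 58, 55], [70, 67, 70], [89, 84, 85]], [[89, 84, 83], [92, 84, 84], [57, 52, 49], [49, 43, 43], [54, 46, 46], [52, 46, 44], [48, 41, 38], [73, 70, 67]]]
```

Run:
```python
from h import *
mt=camera_model("top");ms=camera_model("scene")
for b in((245.5,232.8),(244.5,238.5)):
    for z in(18,132):
        w=onz(mt,*b,z);print(b,z,w.round(1),"r",np.hypot(w[0]-602,w[1]-185.5).round(1),proj(ms,[w]).round(1))
a=np.linspace(0,2*np.pi,9)[:-1]
for z,r in((12,23),(126,20)):
    print(z,proj(ms,[[602+r*np.cos(t),185.5+r*np.sin(t),z] for t in a]).round(0).tolist())
S0=cv2.imread("pics/scene0.png").mean(2)
for y in range(242,272,2): print(y,' '.join('%3d'%v for v in S0[y,366:402:2]))
m=camera_model("wrist");R=np.array(m['R']);print("wristcam",(-R.T@np.array(m['t'])).round(0),proj(m,[[602,185.5,30],[602,185.5,117]]).round(0))
```

```text
(245.5, 232.8) 18 [616.5 189.8  18. ] r 15.2 [[385.4 262.1]]
(245.5, 232.8) 132 [603.1 177.9 132. ] r 7.7 [[382.5 220.2]]
(244.5, 238.5) 18 [602.6 191.8  18. ] r 6.4 [[382.7 257.8]]
(244.5, 238.5) 132 [590.2 179.8 132. ] r 13.1 [[379.9 216.4]]
12 [[386.0, 267.0], [390.0, 263.0], [389.0, 257.0], [382.0, 254.0], [374.0, 254.0], [370.0, 258.0], [371.0, 264.0], [378.0, 268.0]]
126 [[390.0, 227.0], [394.0, 223.0], [393.0, 218.0], [387.0, 215.0], [380.0, 216.0], [376.0, 219.0], [377.0, 224.0], [383.0, 227.0]]
242  63  86 110  91 100 107 108 110 108 108 109 106  99  91 101 116 115 115
244  58  65  78  97 101 107 109 112 109 108 106 100  98  93 101 114 114 113
246  40  58  65  85 101 107 107 110 108 108 106 105  98  95 104 116 116 114
248  34  40  63  61 100 102 103 104 101 104 107  99  97  95 110 116 115 112
250  63  39  52  68  56  96 100 103 100  99  96  94  98  94 111 120 117 118
252 119  37  37  38  37  65  98 101  99  97  98  94  86  96 116 119 116 116
254 122  49  37  35  43  41  86  97  96 100  96  90  80  76 117 117 115 117
256 115  51  60  36  42  38  39  91  97  95  94  93  84  69  92 118 116 117
258 106  36  76  29  36  37  37  78  97  97  98  95  90  54  87 118 117 117
260 108  14  42  28  34  38  41  85 100  96  93  94  93  40  88 116 116 116
262 108  11  23  35  40  39  39  97  98  95  97  93  56   9  93 116 116 118
264 121  28  29  27  35  41  42  99  97  92  64  26   0  13  75 114 115 114
266 120 103  37  36  41  39  32  16   7   7  20  13  18  59  71 117 115 118
268 121 121  39  35  36  42  32   1   0  11   5   0  54  70  95 118 112 119
270 121 121  50  36  39  38  43  38  36  40  66  72  70  71  69 116 118 114
wristcam [606.   9. 300.] [[ 74. 177.]
 [-29. 181.]]
```

Run:
```python
from h import *
m=camera_model("wrist");f=grab_frame("wrist")
hsv=cv2.cvtColor(f,cv2.COLOR_BGR2HSV);k=cv2.inRange(hsv,np.array((0,150,50)),np.array((6,255,255)));k[:,:140]=0;k[:,275:]=0
# bar edges -> centre line at bar height ~135
pts=[]
for x in range(170,270,10):
    y=np.where(k[:,x])[0]
    if len(y): pts.append(onz(m,x,(y.min()+y.max())/2,133)[:2])
pts=np.array(pts);vx,vy,x0,y0=cv2.fitLine(pts.astype(np.float32),cv2.DIST_HUBER,0,.01,.01).ravel()
a=np.arctan2(vy,vx); a=a if a<0 else a-np.pi
px,py,a0=np.load("piv.npy");print("bar dir",a,"a0",a0,"lever",a0-a,"line pts",pts[[0,-1]].round(0))
# same from initial top picture
T=cv2.imread("pics/top0.png");mt=camera_model("top");k=cv2.inRange(cv2.cvtColor(T,cv2.COLOR_BGR2HSV),np.array((0,150,50)),np.array((6,255,255)))
p=[]
for x in range(290,318,3):
    y=np.where(k[200:250,x])[0]+200;p.append(onz(mt,x,(y.min()+y.max())/2,133)[:2])
p=np.array(p);v=cv2.fitLine(p.astype(np.float32),cv2.DIST_HUBER,0,.01,.01).ravel();b=np.arctan2(v[1],v[0]);b=b if b<0 else b-np.pi;print("initial bar",b,"turn",b-a)
S=sense();print(S['qvel'].round(3),S['contact_force'].round(1),S['clock'],S['opening'])
A=np.mean([grab_frame("scene").astype(float) for _ in range(8)],0);S0=cv2.blur(cv2.imread("pics/scene0.png").astype(float),(3,3));A=cv2.blur(A,(3,3))
D=(A-S0)
for y in range(250,266,3): print(y,[(D[y,x].round().astype(int)).tolist() for x in range(380,393,3)])
```

```text
bar dir -1.9685746 a0 -1.3430363635162452 lever 0.6255382796188256 line pts [[580.  75.]
 [563.  34.]]
initial bar -1.3237222 turn 0.6448524
[-0.     0.001 -0.002  0.001  0.    -0.002] [ 3.  -4.2 -2.4] 24.975 0.21320565854090995
250 [[3, 4, 4], [4, 4, 4], [5, 5, 5], [4, 4, 4], [4, 4, 4]]
253 [[-2, -1, 1], [5, 5, 5], [3, 3, 3], [4, 4, 4], [4, 3, 4]]
256 [[-4, -3, -2], [-3, -2, -3], [2, 1, 2], [4, 3, 3], [5, 4, 4]]
259 [[-1, -2, -2], [-3, -4, -4], [-2, -2, -1], [2, 3, 4], [1, 1, 1]]
262 [[4, 3, 3], [-4, -4, -1], [-9, -8, -3], [0, 0, 1], [1, 1, 1]]
265 [[3, 3, 2], [1, 1, 2], [-2, -1, 1], [0, 1, 0], [2, 1, 0]]
```

```bash
python3 -c "
from h import *
print(sign_off(), sense()['clock'])"
```

```text
the job is handed in; nothing more can be done
the job is handed in; nothing more can be done
```

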